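Seal the dry box of cells with its wire bail latch

TASK

The dry box of battery cells has to go back under seal: close its blue lid, swing the wire bail up and in until its cross bar lies behind both lugs of the catch on the lid's front, and push the lever down over centre until it lies shut against the box, so that the bail clamps the lid hard down on its gasket. Leave the cell, scanner, tape and screwdriver around it where they are.

Things in the scene. Friction and masses are not known exactly. Their poses are not given: they have to be found in the camera images.
- dry_box: Grey box 125 deep (x) x 160 wide (y) x 109 high to its rim, screwed to the bench by low tabs (202 wide over all). Origin: centre of its underside. x points from the front (latch side, towards the robot) to the back (hinge), z up. Seven cells stand inside, below the rim. All offsets in this list are in this frame, in mm.
- lid (a joint): Angle q of the blue lid, a slab 125 x 160 x 20. 0: flat on the gasket (underside z 112, top z 132, front face x -62.5); grows as it opens, pointing from the hinge along (-cos q, +sin q) in x, z. Starts at 1.1 to 1.3, held by a stiff hinge; about 2 N at its edge pushes it; below about 0.9 it sinks shut by its own weight (0.4 kg).
- seal (a joint): How far the lid is squeezed down on its springy gasket, as an extra turn about the same hinge. 0: gasket free; grows as the lid's front is pressed down (0.01 is 1.3 mm and about 14 N at the front edge); about 0.02 when clamped by the latch.
- lid_hinge (a point): Axis of the lid's hinge, along y at the back rim: (66.5, 0, 112).
- lid_edge (a point): Middle of the lid's upper front edge: 129 along the lid from the hinge axis; (-62.5, 0, 132) when shut.
- catch (a point): Seat for the bail's wire on the lid, (-67.5, 0, 119) when shut, moves with the lid, x to the hinge. The catch is two steel lugs on the lid's front face, each 12 wide, centred 31 left and right of this point (gap 50 between). Each has a floor and upturned lip 9.5 to 12.5 out from the face, top 3.5 above this point. The wire belongs between lips and face (centre 2 to 7.5 out), down on the floors.
- lever (a joint): Angle of the steel latch lever. 0: shut, hanging down by the box's front; grows as its end swings out and up. Starts at 1.92 to 2.14, stays where left (friction 0.06 N m). With the bail in the catch it pulls from about 1.3 down, is stiffest near 0.9 (0.2 N m, 6 N near its end), and below about 0.3 is over centre and snaps shut by itself.
- lever_pivot (a point): Axis of the lever's pin, along y, 14 out from the middle of the box's front face: (-76.5, 0, 70).
- lever_end (a point): Near the lever's free end, 48 from the pin. The handle is a plate 38 wide (y), 3 thick, with a 5 mm outward curl at its end. At lever angle q it points from the pin along (-sin f, +cos f) in x, z with f = 2.932 - q: out and up at the start, down when shut (end at z 23). Push its outer (at first upper) face, 25 to 45 from the pin.
- bail (a joint): Angle of the wire bail on the lever, about eyes 16 from the lever's pin. It swings loosely and falls by its own weight; at the start it rests on a stop at 2.62, leaning out to the robot about 30 degrees from upright. Falls as the bail swings in to the box: about 1.5 leaning on the lid's front with the lever up, 0.04 when clamped.
- bail_bar (a point): Middle of the bail's cross bar: 4 mm round steel wire, 84 long, along y, 61 from the eyes, with a leg at each end, wider than the lever. With the lever up, a push swings it in, 3 or more above the lug lips, until it meets the lid's front face just above the catch; there it stays leaning by its own weight, and lowering the lever lowers it into the lugs.
- stray_cell: Green round cell 21 dia x 70 high, standing loose left of the box. Origin: centre of its underside. Bystander.
- scanner: Grey and black hand scanner 50 x 158 x 38, lying loose at the front left. Origin: centre of its underside. Bystander.
- tape_amber: Amber tape roll 66 dia x 19, lying loose right of the box. Origin: centre of its underside. Bystander.
- driver: Orange screwdriver 25 x 204 x 25, lying loose farther to the left. Origin: below its middle. Bystander.

How it is judged:
On the way, in this order (a step that is already met when the one before it is completed fails the run):
1. the lid is down on its gasket (value of joint lid below 0.03 rad), for 0.2 s.
2. the bail's cross bar lies behind the lips of the catch (x of bail_bar in the frame of catch above -0.005 m and z of bail_bar in the frame of catch between -0.004 and 0.014 m and value of joint lid below 0.03 rad), for 0.2 s.
At the end, for the whole second after the job is handed in: The lever is shut (within 0.1 rad), the bail's cross bar sits in the lugs (its middle within 6 mm of the seat) and holds the lid squeezed on its gasket (seal above 0.012 rad), all at rest; the cell stands and no bystander has moved 20 mm (value of joint lever below 0.1 rad and value of joint lid below 0.02 rad and distance between bail_bar and catch below 0.006 m and value of joint seal above 0.012 rad and velocity of joint lever below 0.05 rad/s and distance of each of stray_cell, scanner, tape_amber, driver from where it was at the start of the episode below 0.02 m and angle between stray_cell's own z axis and vertical below 0.3 rad); the robot touches nothing.
It fails at once if the stray cell is knocked over or shoved (distance of stray_cell from where it was at the start of the episode above 0.02 m or angle between stray_cell's own z axis and vertical above 0.3 rad).
It fails at once if the scanner, tape roll or screwdriver is shoved (distance of any of scanner, tape_amber, driver from where it was at the start of the episode above 0.02 m).
It also fails if it takes over 51 s, if anything falls off the work surface, if the arm or the gripper's body presses on something with over 40 N, if the wrist force passes 120 N, or if a joint passes its speed limit or range.

ROBOT

A 6-joint arm with a two-finger parallel gripper is mounted at the origin on a cart in front of the work surface, level with it; the furniture and walls round the work are solid. World frame = base frame: x ahead of the robot, y to its left, z up, the work surface at z = 0. Lengths are in m, angles in rad, forces in N, time in s.
With the tool pointing down it reaches from about 0.25 to 0.725 m from the base axis. Payload 4 kg.
Tool frame: the origin (TCP) lies at the very end of the fingers, on their centre line; the grasp point (between the pads) lies 19 mm behind it; z points along the fingers, y is the line along which they close (so a half turn about z gives the same grasp; the last joint's range is limited). The gripper opens to 85 mm and grips with 20 to 120 N. Pads are 22 mm wide; open, the fingers measure 114 mm over their backs; the gripper's body (76 mm by 85 mm) begins 54 mm behind the grasp point. The pads swing forward as they close: fully open they stand 13 mm farther back than shut.
Start: joints at [-1.267, 0.241, 0.005, 1.335, 0, 1.571], TCP at [0.15, -0.477, 0.231] pointing down, gripper open.
Joint ranges: [-2.72, 2.72], [-1.05, 1.87], [-1.09, 1.28], [-1.99, 2.15], [-1.42, 1.44], [-3.14, 3.14]. Speed limits (rad/s): [2.79, 2.79, 3.14, 3.14, 3.14, 3.14].

INTERFACE

Orientations are given as [roll, pitch, yaw] about the fixed x, y, z axes, in that order (R = Rz(yaw) Ry(pitch) Rx(roll)).
In Python, from plant import robot gives the robot as it stands.
- The arm moves only by the tool play_rows, never from a script. Its argument "rows" is a list of rows, each an object with "gripper": the opening, from 0 (shut) to 1 (fully open); "offset": the shift along the world's x, y, z in mm, a list of three; "turn": the turn, a rotation vector about the world's x, y, z in rad, a list of three. A call has 1 to 20 rows; each row shifts and turns the commanded pose from where the row before left it; what a row does not reach is not made up. A row lasts 1/12 s, in which the tool goes at most 41.7 mm and 7.16 degrees, less where a joint would pass 70% of its speed; a pose out of reach is approached as far as the arm can. A call with a gripper value outside its range is refused whole. The fingers move at their own pace and stop on an object; "squeeze" is the grip in N (left out, the last holds). Time passes only in rows, so rows that do not move let the fingers close. It gives the time, the measured TCP pose, the force, the opening and the grip force at its end, in the units of the state.
- robot.sense(): the state, without advancing time (a new reading comes with each control period).
- robot.snapshot(name): name is "side" or "top" or "wrist"; returns a dict with "image" (384x512x3 uint8, blue, green, red), "mtx" (3x3 intrinsics, pixels), "pose" (4x4, takes a point from camera to world coordinates); the wrist camera has in their place "mount" (4x4, takes a point from camera to tool coordinates, whose origin is the TCP and whose axes are the flange's). Camera axes: x right, y down, z forward; pixel columns grow to the right and rows downward; lengths in m; the calibration is good to about 2 mm. A picture is of the moment at which its call begins: read the wrist's pose just before it. There is no depth.
- robot.job_done(): hands the job in; it is judged then, once.
Trained networks look in the newest picture that a camera, given by its name, has taken for a name from the list of things; names that differ only in an ending like _2 or _b are one class to them, and where a whole thing is asked for, a point or a joint stands for the part that bears it (a point fixed in the world has none). Each returns a list of dicts, best first, with "score" (0 to 1); they miss things now and then, are a little off and sometimes report something else, mostly with a low value. They report only what shows in the picture. A call takes as long as a camera call.
- robot.spot_in(target, camera): "pixel" ([column, row] in pixels, amid what is visible of it).
- robot.cut_out(target, camera): "pixels" (384x512 bool, what is visible of it) and "pixel" ([column, row] in pixels, amid what is visible of it).
The state is a dict: "time_s": time; "joints": joint angles; "joint_vel": joint speeds; "joint_efforts": joint torques, N m; "position": TCP position; "eef_rot": TCP orientation; "contact_force": force on the tool from outside, world axes, zero at the start; "wrist_torque": the same for the moment, N m; "grip_width": finger opening in m; "grasp_force": force on a finger pad.
Only numpy, scipy, OpenCV 4.12 (cv2) and the standard library are available. Lean on these libraries where they do the work, as an engineer would, in place of code of your own. Each camera call takes 0.05 s, during which the arm holds its last target. There are 200 camera calls.

## Working session

There is one attempt and no reset: what is moved stays moved. The work goes in short steps, Python scripts to look and compute and a tool call to move; the robot and the scene stay as the last step left them, time stands still between calls to the robot, and variables do not carry over. Pictures are saved under pics/ and viewed, at most 10 in all, crops included, and the job is handed in when it is done.

Besides the shell and the picture viewer there is one more tool, called after "Emit:" as name(argument=value, ...), one argument or row to a line, values as JSON. play_rows: Moves the arm, as the interface text tells. Its arguments: {"type":"object","properties":{"rows":{"type":"array","items":{"type":"object","properties":{"gripper":{"type":"number"},"offset":{"type":"array","items":{"type":"number"}},"turn":{"type":"array","items":{"type":"number"}}}}},"squeeze":{"type":"number"}},"required":["rows"]}

```bash
mkdir -p pics; ls; cat > h.py <<'E'
import numpy as np, cv2
from plant import robot
def snap(c,name=None):
    s=robot.sense(); d=robot.snapshot(c)
    if name: cv2.imwrite('pics/'+name+'.png',d['image'])
    return s,d
def ray(d,px):
    v=np.linalg.inv(d['mtx'])@[px[0],px[1],1.]; P=d['pose']
    return P[:3,3],P[:3,:3]@v
def atz(d,px,z):
    o,v=ray(d,px); return o+v*(z-o[2])/v[2]
def proj(d,p):
    P=np.linalg.inv(d['pose']); q=P[:3,:3]@p+P[:3,3]; u=d['mtx']@q; return u[:2]/u[2]
E
python3 - <<'E'
from h import *
for c in ('side','top'):
    s,d=snap(c,c+'0'); print(c,d['pose'].round(3).tolist(),d['mtx'].round(1).tolist())
    for t in ('dry_box','lid','lid_edge','catch','lever','lever_end','bail','bail_bar','stray_cell','scanner','tape_amber','driver'):
        r=robot.spot_in(t,c); print(t,[(np.round(x['pixel']).tolist(),round(x['score'],2)) for x in r[:2]])
print(robot.sense())
E
```

```text
pics
side [[-1.0, -0.018, 0.015, 0.507], [-0.023, 0.563, -0.826, 0.514], [0.007, -0.826, -0.564, 0.592], [0.0, 0.0, 0.0, 1.0]] [[363.2, 0.0, 255.4], [0.0, 363.2, 198.6], [0.0, 0.0, 1.0]]
dry_box [([261.0, 180.0], 0.96), ([309.0, 302.0], 0.29)]
lid [([244.0, 146.0], 0.61)]
lid_edge [([246.0, 144.0], 0.65)]
catch [([248.0, 142.0], 0.7)]
lever [([304.0, 183.0], 0.54), ([245.0, 144.0], 0.16)]
lever_end [([266.0, 223.0], 0.48)]
bail [([313.0, 169.0], 0.64)]
bail_bar [([247.0, 342.0], 0.52)]
stray_cell [([265.0, 222.0], 0.56), ([257.0, 180.0], 0.45)]
scanner [([310.0, 299.0], 0.95)]
tape_amber []
driver [([246.0, 348.0], 0.59), ([266.0, 222.0], 0.24)]
top [[-0.029, -0.995, 0.098, 0.395], [-1.0, 0.028, -0.006, -0.186], [0.003, -0.098, -0.995, 1.258], [0.0, 0.0, 0.0, 1.0]] [[454.7, 0.0, 253.1], [0.0, 454.7, 195.7], [0.0, 0.0, 1.0]]
dry_box [([302.0, 199.0], 0.95)]
lid [([318.0, 179.0], 0.81)]
lid_edge [([320.0, 176.0], 0.75), ([363.0, 212.0], 0.69)]
catch [([314.0, 180.0], 0.96), ([316.0, 176.0], 0.39)]
lever [([297.0, 241.0], 0.76)]
lever_end [([298.0, 236.0], 0.87)]
bail [([295.0, 245.0], 
[... 203 characters left out ...]
{'time_s': 1.3, 'joints': array([-1.26700783e+00,  2.40614389e-01,  4.98432946e-03,  1.33519950e+00,
       -1.25844874e-05,  1.57079547e+00]), 'joint_vel': array([ 0.00041923,  0.00053378, -0.00052326, -0.00238708, -0.00059304,
       -0.00023866]), 'joint_efforts': array([-1.13561724e-03, -3.72215545e+01,  2.52690929e+01,  1.14240604e-03,
       -1.05182946e-04, -4.32306607e-06]), 'position': array([ 0.14956261, -0.47709842,  0.23129328]), 'eef_rot': array([-3.14155942e+00,  1.25844588e-05,  3.03789360e-01]), 'contact_force': array([ 1.04108105, -0.09358084, -1.14660128]), 'wrist_torque': array([-0.03953224,  0.00474987,  0.03734222]), 'grasp_force': 0.0, 'grip_width': 0.08552670160118493}
```

```bash
python3 - <<'E'
import cv2
a=cv2.imread('pics/top0.png')[130:300,100:390];cv2.imwrite('pics/top0c.png',cv2.resize(a,None,fx=2.75,fy=2.75,interpolation=cv2.INTER_CUBIC))
a=cv2.imread('pics/side0.png')[90:340,150:400];cv2.imwrite('pics/side0c.png',cv2.resize(a,None,fx=2.4,fy=2.4,interpolation=cv2.INTER_CUBIC))
E
```

```text
(no output)
```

View pics/top0c.png

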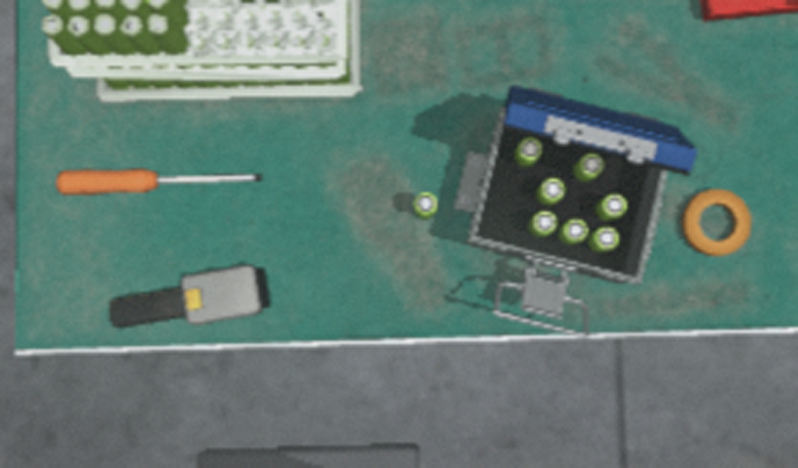

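View pics/side0c.png

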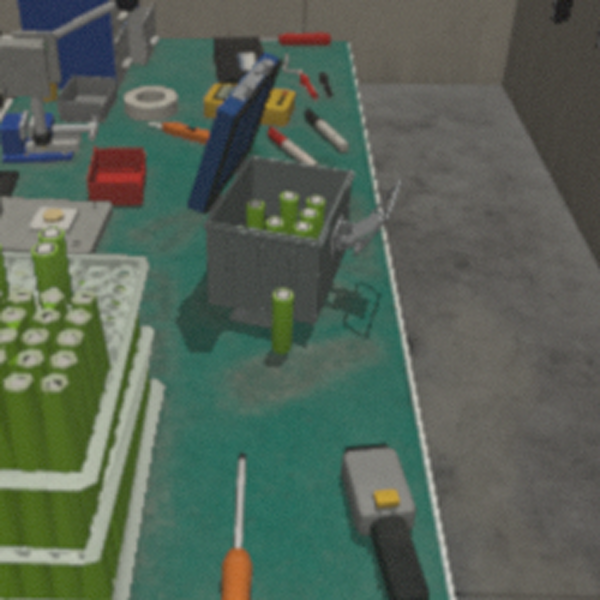

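```bash
cat >> h.py <<'E'
def B(pose,p):
    x,y,a=pose; c,s=np.cos(a),np.sin(a); p=np.asarray(p)/1000
    return np.array([x+c*p[0]-s*p[1],y+s*p[0]+c*p[1],p[2]])
E
python3 - <<'E'
from h import *
from scipy.optimize import least_squares
T=robot.snapshot('top');S=robot.snapshot('side')
t=lambda u,v:np.array([100+u/2.75,130+v/2.75])-.0
s=lambda u,v:np.array([150+u/2.4,90+v/2.4])
obs=[(T,t(472,240),(-62.5,80,109)),(T,t(639,279),(-62.5,-80,109)),(S,s(325,238),(-62.5,80,109)),(S,s(353,172),(-62.5,-80,109)),(S,s(208,225),(62.5,80,109))]
f=lambda q:np.concatenate([proj(d,B(q,p))-px for d,px,p in obs])
r=least_squares(f,[.4,-.3,-.2]);q=r.x;print(q,r.fun.round(1))
o2=[(T,t(497,315),42),(T,t(587,332),-42),(T,t(545,312),None),(S,s(399,180),-42)]
def bar(a,b,y):
    f=2.932-a; e=np.array([-76.5,70])
    return e
# lever angle from top end, bail bar leaning unknown: print rays in box frame at several z
for d,px,y in o2:
    o,v=ray(d,px)
    for z in (.09,.11,.13,.15):
        p=atz(d,px,z); c,sn=np.cos(q[2]),np.sin(q[2]);w=p[:2]-q[:2]
        print(y,z,(1000*np.array([c*w[0]+sn*w[1],-sn*w[0]+c*w[1]])).round(1))
# corners of lid
for qq in (1.1,1.2,1.3):
    for y in (80,-80):
        p=(66.5-129*np.cos(qq)+0*20*np.sin(qq)*0,y,112+129*np.sin(qq))
        p2=(p[0]+20*np.sin(qq),y,p[2]+20*np.cos(qq))
        print(qq,y,[((proj(T,B(q,P))-[100,130])*2.75).round() for P in (p,p2)],[((proj(S,B(q,P))-[150,90])*2.4).round() for P in (p,p2)])
print(B(q,(-76.5,0,70)),B(q,(-62.5,0,132)))
for n,d,px in (('cell',T,t(426,204)),('tape',T,t(717,222)),('scan',T,t(190,295))): print(n,atz(d,px,.04 if n!='cell' else .07))
E
```

```text
[ 0.49006112 -0.32732205 -0.24356968] [-1.3  1.   0.   0.3 -0.3  0.5 -0.7 -1.9 -0.3 -1.4]
42 0.09 [-121.4   39.4]
42 0.11 [-121.5   40.7]
42 0.13 [-121.6   42. ]
42 0.15 [-121.7   43.3]
-42 0.09 [-119.   -45.4]
-42 0.11 [-119.1  -42.7]
-42 0.13 [-119.2  -40. ]
-42 0.15 [-119.4  -37.2]
None 0.09 [-109.2   -3.6]
None 0.11 [-109.5   -1.6]
None 0.13 [-109.8    0.5]
None 0.15 [-110.1    2.5]
-42 0.09 [-117.3 -100.3]
-42 0.11 [-120.1  -63.6]
-42 0.13 [-122.8  -26.9]
-42 0.15 [-125.6    9.9]
1.1 80 [array([492., 153.]), array([497., 131.])] [array([259., 125.]), array([241., 114.])]
1.1 -80 [array([681., 194.]), array([687., 172.])] [array([296.,  65.]), array([280.,  55.])]
1.2 80 [array([495., 138.]), array([501., 115.])] [array([247., 119.]), array([228., 110.])]
1.2 -80 [array([685., 179.]), array([691., 156.])] [array([286.,  59.]), array([269.,  51.])]
1.3 80 [array([499., 123.]), array([504., 100.])] [array([235., 113.]), array([215., 106.])]
1.3 -80 [array([689., 165.]), array([695., 141.])] [array([275.,  55.]), array([258.,  48.])]
[ 0.41581915 -0.30887266  0.07      ] [ 0.42940592 -0.31224902  0.132     ]
cell [ 0.48857153 -0.19702372  0.07      ]
tape [ 0.46520385 -0.48078834  0.04      ]
scan [0.40902269 0.0340288  0.04      ]
```

Emit:
play_rows(
  rows=[
    {"gripper": 0, "offset": [0, 0, 35], "turn": [0, 0, -0.1096]},
    {"gripper": 0, "offset": [0, 0, 35], "turn": [0, 0, -0.1096]},
    {"gripper": 0, "offset": [30, 9, 0], "turn": [0, 0, -0.1096]},
    {"gripper": 0, "offset": [30, 9, 0], "turn": [0, 0, -0.1096]},
    {"gripper": 0, "offset": [30, 9, 0], "turn": [0, 0, -0.1096]},
    {"gripper": 0, "offset": [34, 10, 0]},
    {"gripper": 0, "offset": [34, 10, 0]},
    {"gripper": 0, "offset": [34, 10, 0]},
    {"gripper": 0, "offset": [34, 10, 0]},
    {"gripper": 0, "offset": [34, 10, 0]},
    {"gripper": 0, "offset": [34, 10, 0]},
    {"gripper": 0, "offset": [34, 10, 0]},
    {"gripper": 0, "offset": [34, 10, 0]},
    {"gripper": 0, "offset": [34, 10, 0]},
    {"gripper": 0, "offset": [36, 10, 0]},
    {"gripper": 0, "offset": [0, 0, 0]},
  ],
)

```text
validation failed for argument at $.ro...
```

Emit:
play_rows(
  rows=[
    {"gripper": 0, "offset": [0, 0, 35], "turn": [0, 0, -0.11]},
    {"gripper": 0, "offset": [0, 0, 35], "turn": [0, 0, -0.11]},
    {"gripper": 0, "offset": [30, 9, 0], "turn": [0, 0, -0.11]},
    {"gripper": 0, "offset": [30, 9, 0], "turn": [0, 0, -0.11]},
    {"gripper": 0, "offset": [30, 9, 0], "turn": [0, 0, -0.11]},
    {"gripper": 0, "offset": [34, 10, 0], "turn": [0, 0, 0]},
    {"gripper": 0, "offset": [34, 10, 0], "turn": [0, 0, 0]},
    {"gripper": 0, "offset": [34, 10, 0], "turn": [0, 0, 0]},
    {"gripper": 0, "offset": [34, 10, 0], "turn": [0, 0, 0]},
    {"gripper": 0, "offset": [34, 10, 0], "turn": [0, 0, 0]},
    {"gripper": 0, "offset": [34, 10, 0], "turn": [0, 0, 0]},
    {"gripper": 0, "offset": [34, 10, 0], "turn": [0, 0, 0]},
    {"gripper": 0, "offset": [34, 10, 0], "turn": [0, 0, 0]},
    {"gripper": 0, "offset": [34, 10, 0], "turn": [0, 0, 0]},
    {"gripper": 0, "offset": [36, 10, 0], "turn": [0, 0, 0]},
    {"gripper": 0, "offset": [0, 0, 0], "turn": [0, 0, 0]},
  ],
)

```text
time_s: 2.73
position: [0.5875, -0.3467, 0.2966]
eef_rot: [-3.138, 0.002, -0.24]
contact_force: [-1.3, 0.8, -1.2]
grip_width: 0.0004
grasp_force: 0.0
```

Emit:
play_rows(
  rows=[
    {"gripper": 0, "offset": [0, 0, -40], "turn": [0, 0, 0]},
    {"gripper": 0, "offset": [0, 0, -40], "turn": [0, 0, 0]},
    {"gripper": 0, "offset": [0, 0, -4], "turn": [0, 0, 0]},
    {"gripper": 0, "offset": [-10, 2.5, 0], "turn": [0, 0, 0]},
    {"gripper": 0, "offset": [-10, 2.5, 0], "turn": [0, 0, 0]},
    {"gripper": 0, "offset": [-10, 2.5, 0], "turn": [0, 0, 0]},
    {"gripper": 0, "offset": [-10, 2.5, 0], "turn": [0, 0, 0]},
    {"gripper": 0, "offset": [-10, 2.5, 0], "turn": [0, 0, 0]},
    {"gripper": 0, "offset": [-10, 2.5, 0], "turn": [0, 0, 0]},
    {"gripper": 0, "offset": [-10, 2.5, 0], "turn": [0, 0, 0]},
    {"gripper": 0, "offset": [-10, 2.5, 0], "turn": [0, 0, 0]},
    {"gripper": 0, "offset": [-10, 2.5, 0], "turn": [0, 0, 0]},
    {"gripper": 0, "offset": [-10, 2.5, 0], "turn": [0, 0, 0]},
    {"gripper": 0, "offset": [-10, 2.5, 0], "turn": [0, 0, 0]},
    {"gripper": 0, "offset": [-10, 2.5, 0], "turn": [0, 0, 0]},
  ],
)

```text
time_s: 3.98
position: [0.4618, -0.3209, 0.2198]
eef_rot: [3.141, -0.003, -0.247]
contact_force: [0.6, -0.6, -0.3]
grip_width: 0.0003
grasp_force: 0.0
```

```bash
python3 - <<'E'
from h import *
s,d=snap('side','side1'); 
a=d['image'][90:290,180:380];cv2.imwrite('pics/side1c.png',cv2.resize(a,None,fx=3,fy=3,interpolation=cv2.INTER_CUBIC))
E
```

```text
(no output)
```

View pics/side1c.png

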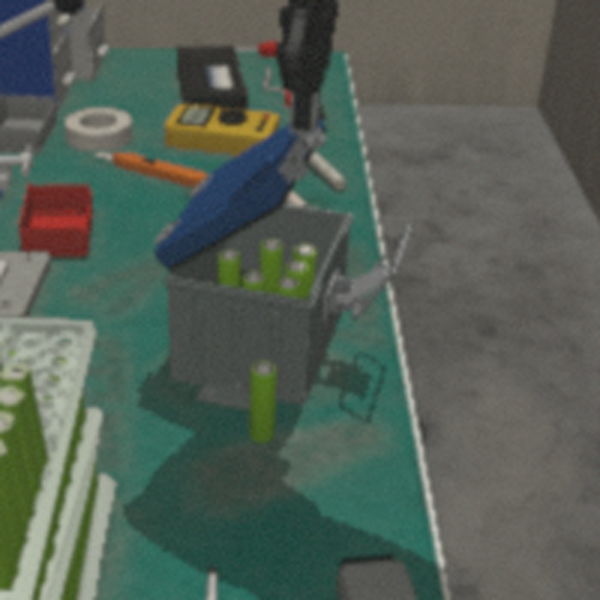

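Emit:
play_rows(
  rows=[
    {"gripper": 0, "offset": [-20, 5, 25], "turn": [0, 0, 0]},
    {"gripper": 0, "offset": [-32, 8, 0], "turn": [0, 0, 0]},
    {"gripper": 0, "offset": [-32, 8, 0], "turn": [0, 0, 0]},
    {"gripper": 0, "offset": [-32, 8, 0], "turn": [0, 0, 0]},
    {"gripper": 0, "offset": [0, 0, -20], "turn": [0, 0, 0]},
    {"gripper": 0, "offset": [0, 0, 0], "turn": [0, 0, 0]},
    {"gripper": 0, "offset": [0, 0, 0], "turn": [0, 0, 0]},
    {"gripper": 0, "offset": [0, 0, 0], "turn": [0, 0, 0]},
    {"gripper": 0, "offset": [0, 0, 0], "turn": [0, 0, 0]},
    {"gripper": 0, "offset": [0, 0, 0], "turn": [0, 0, 0]},
    {"gripper": 0, "offset": [0, 0, 0], "turn": [0, 0, 0]},
    {"gripper": 0, "offset": [0, 0, 0], "turn": [0, 0, 0]},
    {"gripper": 0, "offset": [0, 0, 0], "turn": [0, 0, 0]},
    {"gripper": 0, "offset": [0, 0, 0], "turn": [0, 0, 0]},
    {"gripper": 0, "offset": [0, 0, 0], "turn": [0, 0, 0]},
  ],
)

```text
time_s: 5.28
position: [0.3456, -0.291, 0.2222]
eef_rot: [-3.141, 0.0, -0.246]
contact_force: [0.4, 0.5, 0.1]
grip_width: -0.0003
grasp_force: 0.0
```

```bash
python3 - <<'E'
from h import *
s,d=snap('side','side2'); q=[.490061,-.327322,-.24357]
a=d['image'][90:290,180:380];a=cv2.resize(a,None,fx=3,fy=3,interpolation=cv2.INTER_CUBIC);s2,t=snap('top')
b=cv2.resize(t['image'][150:270,240:360],(500,500),interpolation=cv2.INTER_CUBIC)
cv2.imwrite('pics/both2.png',cv2.resize(np.hstack([a,cv2.copyMakeBorder(b,0,100,0,0,cv2.BORDER_CONSTANT)]),(799,436)))
for p in ((-62.5,80,132),(-62.5,-80,132)): print(proj(d,B(q,p)),(proj(d,B(q,p))-[180,90])*3*.7264)
w=s['position'][:2]-q[:2];c,n=np.cos(q[2]),np.sin(q[2]);print(s['position'],c*w[0]+n*w[1],-n*w[0]+c*w[1])
E
```

```text
[285.57302603 181.67452025] [230.06473832 199.77711454]
[296.98308642 152.43568199] [254.92954194 136.0598382 ]
[ 0.34558197 -0.29104602  0.22224734] -0.14896310900613371 0.00036140021456683435
```

View pics/both2.png

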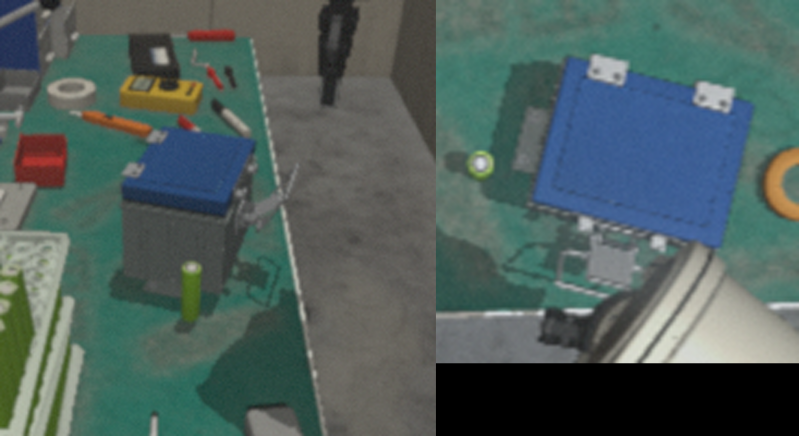

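Emit:
play_rows(
  rows=[
    {"gripper": 0, "offset": [0, 0, -35], "turn": [0, 0, 0]},
    {"gripper": 0, "offset": [0, 0, -35], "turn": [0, 0, 0]},
    {"gripper": 0, "offset": [0, 0, -32], "turn": [0, 0, 0]},
    {"gripper": 0, "offset": [0, 0, 0], "turn": [0, 0, 0]},
    {"gripper": 0, "offset": [7.8, -1.9, 0], "turn": [0, 0, 0]},
    {"gripper": 0, "offset": [7.8, -1.9, 0], "turn": [0, 0, 0]},
    {"gripper": 0, "offset": [7.8, -1.9, 0], "turn": [0, 0, 0]},
    {"gripper": 0, "offset": [7.8, -1.9, 0], "turn": [0, 0, 0]},
    {"gripper": 0, "offset": [7.8, -1.9, 0], "turn": [0, 0, 0]},
    {"gripper": 0, "offset": [7.8, -1.9, 0], "turn": [0, 0, 0]},
    {"gripper": 0, "offset": [7.8, -1.9, 0], "turn": [0, 0, 0]},
    {"gripper": 0, "offset": [7.8, -1.9, 0], "turn": [0, 0, 0]},
    {"gripper": 0, "offset": [0, 0, 0], "turn": [0, 0, 0]},
    {"gripper": 0, "offset": [0, 0, 0], "turn": [0, 0, 0]},
  ],
)

```text
time_s: 6.55
position: [0.4083, -0.3062, 0.1201]
eef_rot: [-3.141, 0.001, -0.246]
contact_force: [-0.8, -0.2, -0.1]
grip_width: -0.0001
grasp_force: 0.0
```

```bash
python3 - <<'E'
from h import *
s,d=snap('side','side3')
a=d['image'][120:220,250:350];a=cv2.resize(a,(600,600),interpolation=cv2.INTER_CUBIC);cv2.imwrite('pics/s3.png',a)
print(s['position'],s['contact_force'])
E
```

```text
[ 0.40826122 -0.30624046  0.12008911] [-0.77218963 -0.20400184 -0.10716877]
```

View pics/s3.png

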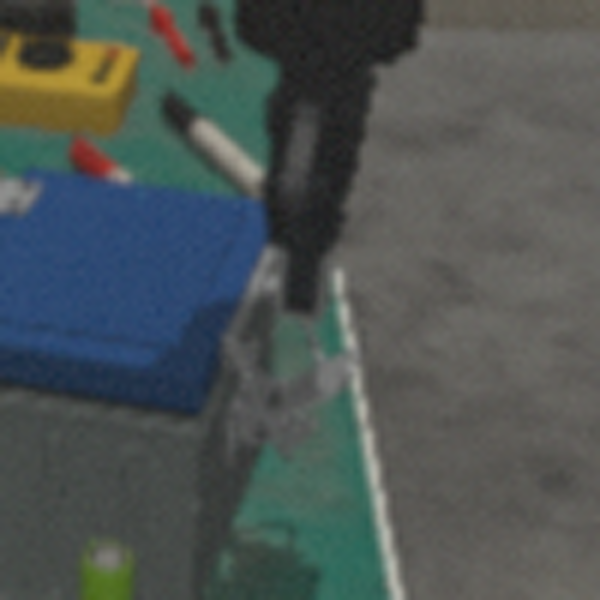

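Emit:
play_rows(
  rows=[
    {"gripper": 0, "offset": [2, -0.5, 0], "turn": [0, 0, 0]},
    {"gripper": 0, "offset": [2, -0.5, 0], "turn": [0, 0, 0]},
    {"gripper": 0, "offset": [0, 0, 0], "turn": [0, 0, 0]},
  ],
)

```text
time_s: 6.85
position: [0.4121, -0.3074, 0.1204]
eef_rot: [3.142, -0.0, -0.246]
contact_force: [-0.3, 0.8, -0.5]
grip_width: 0.0002
grasp_force: 0.0
```

Emit:
play_rows(
  rows=[
    {"gripper": 0, "offset": [-15, 3.7, 0], "turn": [0, 0, 0]},
    {"gripper": 0, "offset": [-20, 5, 0], "turn": [0, 0, 0]},
    {"gripper": 0, "offset": [-18, 4.3, 20], "turn": [0, 0, 0]},
    {"gripper": 0, "offset": [0, 0, 0], "turn": [-0.028, -0.1135, 0]},
    {"gripper": 0, "offset": [0, 0, 0], "turn": [-0.028, -0.1135, 0]},
    {"gripper": 0, "offset": [0, 0, 0], "turn": [-0.028, -0.1135, 0]},
    {"gripper": 0, "offset": [0, 0, 0], "turn": [-0.028, -0.1135, 0]},
    {"gripper": 0, "offset": [0, 0, 0], "turn": [-0.028, -0.1135, 0]},
    {"gripper": 0, "offset": [0, 0, 0], "turn": [-0.028, -0.1135, 0]},
    {"gripper": 0, "offset": [0, 0, 0], "turn": [0, 0, 0]},
  ],
)

```text
time_s: 7.68
position: [0.3528, -0.2882, 0.1341]
eef_rot: [-3.128, -0.695, -0.258]
contact_force: [-0.6, 2.6, -1.9]
grip_width: -0.0003
grasp_force: 0.0
```

```bash
python3 - <<'E'
from h import *
s,d=snap('side','side4');_,t=snap('top','top4');_,w=snap('wrist','wrist4')
f=lambda i,r,c,n:cv2.resize(i[r:r+n,c:c+n],(400,400),interpolation=cv2.INTER_CUBIC)
cv2.imwrite('pics/c4.png',np.vstack([np.hstack([f(d['image'],120,250,100),f(t['image'],170,260,90)]),cv2.copyMakeBorder(cv2.resize(w['image'],(266,200)),0,0,0,534,cv2.BORDER_CONSTANT)]))
print(s['position'],s['eef_rot'])
q=[.490061,-.327322,-.24357]
for y in (42,-42):
  for x,z in ((-64.5,128.5),(-72,134)): print(y,x,(proj(d,B(q,(x,y,z)))-[250,120])*4,(proj(t,B(q,(x,y,z)))-[260,170])*400/90+[400,0])
E
```

```text
[ 0.35279272 -0.28823442  0.13405022] [-3.12824457 -0.69460413 -0.25753617]
42 -64.5 [157.11962637 221.22327702] [513.14389136 230.81978215]
42 -72 [169.51741263 215.28547095] [511.08947113 243.62325241]
-42 -64.5 [180.76874229 159.76078259] [660.45480738 262.95418148]
-42 -72 [192.42505143 153.93508137] [659.21150577 275.95252592]
```

View pics/c4.png

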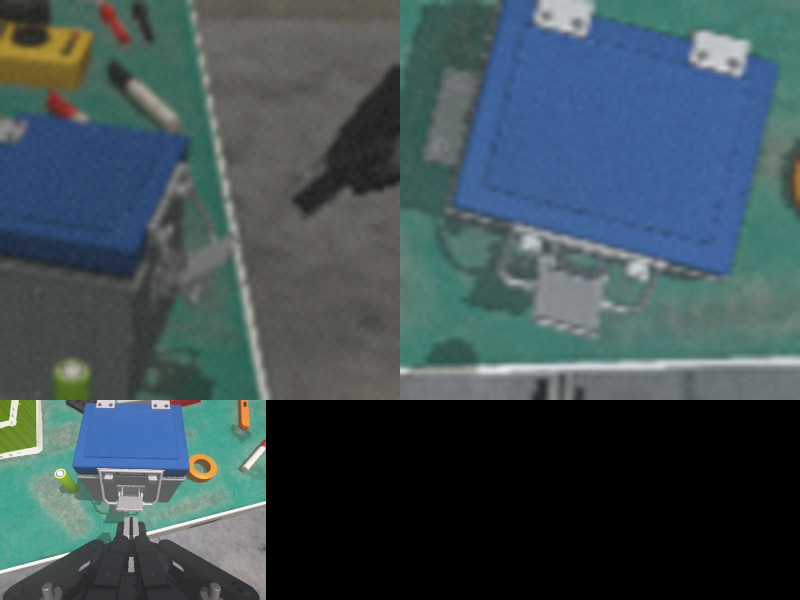

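```bash
cat > lev.py <<'E'
from h import *
q=[.490061,-.327322,-.24357]
s=robot.sense();p=s['position'];th=-s['eef_rot'][1];print(s['time_s'],p,s['eef_rot'],s['contact_force'])
def tcp(ql,th,gap,r=36,h=11):
    f=2.932-ql;u=np.array([-np.sin(f),np.cos(f)]);n=np.array([np.cos(f),np.sin(f)])
    e=np.array([np.cos(th),np.sin(th)]);sv=e*h*np.tanh(-6*(n@e))
    c=np.array([-76.5,70])+r*u+n*(1.5+gap)-sv
    return c
def go(wp):
    global p,th
    for ql,t,g in wp:
        c=tcp(ql,t,g);w=B(q,(c[0],0,c[1]));d=(w-p)*1000;dt=-(t-th)
        print(ql,t,'box',c.round(1),'off',d.round(1),'|%.0f|'%np.linalg.norm(d),'turn',[round(.241*dt,3),round(.97*dt,3),0]);p=w;th=t
E
python3 - <<'E'
from lev import *
go([(1.95,.35,35),(1.95,.35,8)]+[(a,.35+.55*max(0,(1.5-a))/1.4,-1) for a in np.arange(1.8,.05,-.1)])
E
```

```text
7.8333 [ 0.35945839 -0.29559544  0.14142323] [-3.13929321 -0.70069495 -0.24749392] [ 0.41503717 -0.95219552  0.74118633]
1.95 0.35 box [-75.8 124.1] off [ 57.  -13.4 -17.3] |61| turn [np.float64(0.085), np.float64(0.34), 0]
1.95 0.35 box [-90.8 101.7] off [-14.6   3.6 -22.5] |27| turn [-0.0, -0.0, 0]
1.8 0.35 box [-98.5  89.5] off [ -7.5   1.9 -12.1] |14| turn [-0.0, -0.0, 0]
1.7 0.35 box [-100.    86.2] off [-1.4  0.3 -3.3] |4| turn [-0.0, -0.0, 0]
1.5999999999999999 0.35 box [-101.1   82.8] off [-1.1  0.3 -3.4] |4| turn [-0.0, -0.0, 0]
1.4999999999999998 0.3500000000000001 box [-101.8   79.2] off [-0.7  0.2 -3.5] |4| turn [np.float64(-0.0), np.float64(-0.0), 0]
1.3999999999999997 0.3892857142857144 box [-102.4   76. ] off [-0.6  0.1 -3.2] |3| turn [np.float64(-0.009), np.float64(-0.038), 0]
1.2999999999999996 0.4285714285714287 box [-102.7   72.7] off [-0.3  0.1 -3.3] |3| turn [np.float64(-0.009), np.float64(-0.038), 0]
1.1999999999999995 0.467857142857143 box [-102.8   69.4] off [-0.1  0.  -3.3] |3| turn [np.float64(-0.009), np.float64(-0.038), 0]
1.0999999999999994 0.507142857142
[... 714 characters left out ...]
np.float64(-0.009), np.float64(-0.038), 0]
0.4999999999999989 0.7428571428571433 box [-105.3   38.5] off [ 0.4 -0.1 -4.7] |5| turn [np.float64(-0.009), np.float64(-0.038), 0]
0.3999999999999988 0.7821428571428577 box [-103.7   34.7] off [ 1.5 -0.4 -3.8] |4| turn [np.float64(-0.009), np.float64(-0.038), 0]
0.2999999999999987 0.8214285714285721 box [-101.2   31.6] off [ 2.4 -0.6 -3. ] |4| turn [np.float64(-0.009), np.float64(-0.038), 0]
0.19999999999999862 0.8607142857142863 box [-98.1  29.3] off [ 3.  -0.7 -2.3] |4| turn [np.float64(-0.009), np.float64(-0.038), 0]
0.09999999999999853 0.9000000000000007 box [-94.6  27.5] off [ 3.4 -0.8 -1.8] |4| turn [np.float64(-0.009), np.float64(-0.038), 0]
```

Emit:
play_rows(
  rows=[
    {"gripper": 0, "offset": [11, -2.8, -2], "turn": [0.0285, 0.113, 0]},
    {"gripper": 0, "offset": [11, -2.8, -2], "turn": [0.0285, 0.113, 0]},
    {"gripper": 0, "offset": [12, -2.8, -2], "turn": [0.0285, 0.113, 0]},
    {"gripper": 0, "offset": [3.5, -0.9, -15], "turn": [0, 0, 0]},
    {"gripper": 0, "offset": [3.5, -0.9, -15], "turn": [0, 0, 0]},
    {"gripper": 0, "offset": [-2.6, 0.6, -8], "turn": [0, 0, 0]},
    {"gripper": 0, "offset": [-2.7, 0.7, -8], "turn": [0, 0, 0]},
    {"gripper": 0, "offset": [-1.4, 0.3, -3.3], "turn": [0, 0, 0]},
    {"gripper": 0, "offset": [-1.1, 0.3, -3.4], "turn": [0, 0, 0]},
    {"gripper": 0, "offset": [-0.7, 0.2, -3.5], "turn": [0, 0, 0]},
    {"gripper": 0, "offset": [0, 0, 0], "turn": [0, 0, 0]},
    {"gripper": 0, "offset": [0, 0, 0], "turn": [0, 0, 0]},
  ],
)

```text
time_s: 8.83
position: [0.3911, -0.3026, 0.0784]
eef_rot: [-3.139, -0.352, -0.248]
contact_force: [0.4, -1.2, 0.8]
grip_width: -0.0003
grasp_force: 0.4
```

```bash
python3 - <<'E'
from lev import *
w=p[:2]-q[:2];c,n=np.cos(q[2]),np.sin(q[2]);print(c*w[0]+n*w[1],-n*w[0]+c*w[1],th)
s,d=snap('side','side5');_,t=snap('top','top5');_,w=snap('wrist','wrist5')
f=lambda i,r,c,n:cv2.resize(i[r:r+n,c:c+n],(400,400),interpolation=cv2.INTER_CUBIC)
cv2.imwrite('pics/c5.png',np.hstack([f(d['image'],120,250,100),f(w['image'],100,130,250)]))
E
```

```text
8.8333 [ 0.39110315 -0.30262616  0.07835803] [-3.1385498  -0.35176599 -0.24800691] [ 0.38943904 -1.24244288  0.83968437]
-0.10199279290949893 0.00010135592248560615 0.35176599440287415
```

View pics/c5.png

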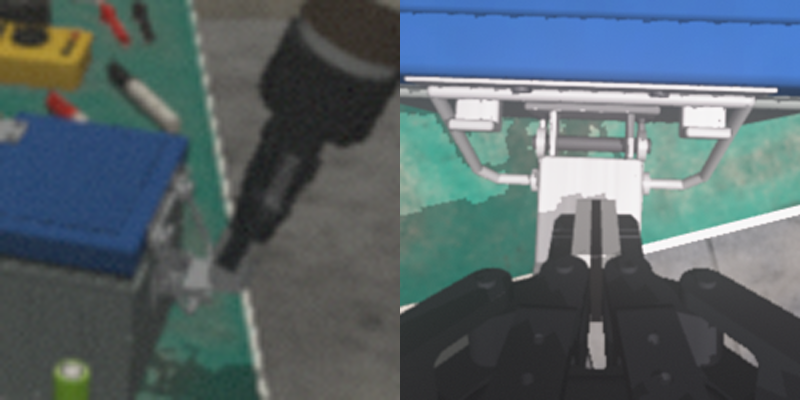

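Emit:
play_rows(
  rows=[
    {"gripper": 0, "offset": [-0.6, 0.1, -2.5], "turn": [-0.009, -0.038, 0]},
    {"gripper": 0, "offset": [-0.3, 0.1, -3.3], "turn": [-0.009, -0.038, 0]},
    {"gripper": 0, "offset": [-0.1, 0, -3.3], "turn": [-0.009, -0.038, 0]},
    {"gripper": 0, "offset": [0, 0, -3.4], "turn": [-0.009, -0.038, 0]},
    {"gripper": 0, "offset": [0, 0, -3.7], "turn": [-0.009, -0.038, 0]},
    {"gripper": 0, "offset": [0, 0, 0], "turn": [0, 0, 0]},
  ],
)

```text
time_s: 9.48
position: [0.3907, -0.3027, 0.0627]
eef_rot: [-3.136, -0.551, -0.249]
contact_force: [1.4, 0.5, 4.6]
grip_width: 0.0001
grasp_force: 2.1
```

```bash
python3 - <<'E'
from lev import *
_,d=snap('side','side6');_,w=snap('wrist','wrist6')
f=lambda i,r,c,n:cv2.resize(i[r:r+n,c:c+n],(400,400),interpolation=cv2.INTER_CUBIC)
cv2.imwrite('pics/c6.png',np.hstack([f(d['image'],120,250,100),f(w['image'],100,130,250)]))
go([(a,.35+.55*max(0,(1.5-a))/1.4,-1) for a in np.arange(.9,.05,-.1)])
E
```

```text
9.4833 [ 0.39071147 -0.30273089  0.06269697] [-3.13586786 -0.55144649 -0.24880876] [1.42757098 0.45242595 4.55645401]
0.9 0.5857142857142857 box [-103.2   58.3] off [-0.8  0.3 -4.4] |5| turn [np.float64(-0.008), np.float64(-0.033), 0]
0.8 0.625 box [-104.    53.6] off [-0.8  0.2 -4.7] |5| turn [np.float64(-0.009), np.float64(-0.038), 0]
0.7000000000000001 0.6642857142857144 box [-105.1   48.4] off [-1.   0.3 -5.2] |5| turn [np.float64(-0.009), np.float64(-0.038), 0]
0.6000000000000001 0.7035714285714285 box [-105.7   43.2] off [-0.6  0.2 -5.3] |5| turn [np.float64(-0.009), np.float64(-0.038), 0]
0.5000000000000001 0.7428571428571429 box [-105.3   38.5] off [ 0.4 -0.1 -4.7] |5| turn [np.float64(-0.009), np.float64(-0.038), 0]
0.40000000000000013 0.7821428571428571 box [-103.7   34.7] off [ 1.5 -0.4 -3.8] |4| turn [np.float64(-0.009), np.float64(-0.038), 0]
0.30000000000000016 0.8214285714285714 box [-101.2   31.6] off [ 2.4 -0.6 -3. ] |4| turn [np.float64(-0.009), np.float64(-0.038), 0]
0.20000000000000018 0.8607142857142857 box [-98.1  29.3] off [ 3.  -0.7 -2.3] |4| turn [np.float64(-0.009), np.float64(-0.038), 0]
0.1000000000000002 0.9 box [-94.6  27.5] off [ 3.4 -0.8 -1.8] |4| turn [np.float64(-0.009), np.float64(-0.038), 0]
```

View pics/c6.png

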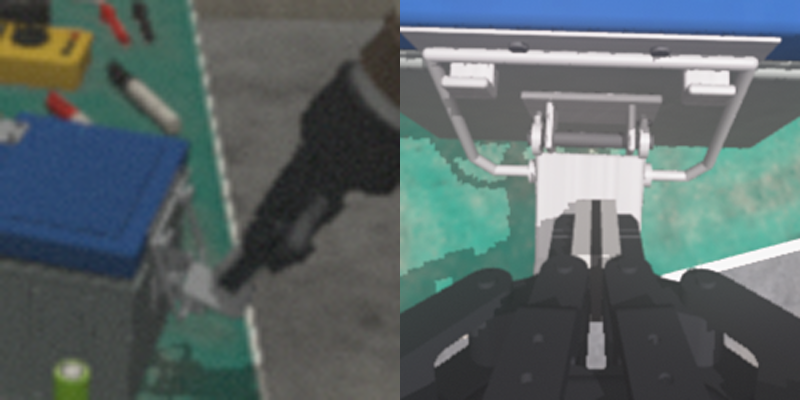

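Emit:
play_rows(
  rows=[
    {"gripper": 0, "offset": [-0.8, 0.3, -4.4], "turn": [-0.008, -0.033, 0]},
    {"gripper": 0, "offset": [-0.8, 0.2, -4.7], "turn": [-0.009, -0.038, 0]},
    {"gripper": 0, "offset": [-1, 0.3, -5.2], "turn": [-0.009, -0.038, 0]},
    {"gripper": 0, "offset": [-0.6, 0.2, -5.3], "turn": [-0.009, -0.038, 0]},
    {"gripper": 0, "offset": [0.4, -0.1, -4.7], "turn": [-0.009, -0.038, 0]},
    {"gripper": 0, "offset": [1.5, -0.4, -3.8], "turn": [-0.009, -0.038, 0]},
    {"gripper": 0, "offset": [2.4, -0.6, -3], "turn": [-0.009, -0.038, 0]},
    {"gripper": 0, "offset": [0, 0, 0], "turn": [0, 0, 0]},
  ],
)

```text
time_s: 10.25
position: [0.3898, -0.3009, 0.0283]
eef_rot: [-3.124, -0.811, -0.258]
contact_force: [-0.8, 0.4, -0.0]
grip_width: 0.0002
grasp_force: 0.0
```

```bash
python3 - <<'E'
from lev import *
_,w=snap('wrist','wrist7')
go([(a,.35+.55*max(0,(1.5-a))/1.4,-1) for a in (.3,.2,.1,.03)])
E
```

```text
10.25 [ 0.38982167 -0.30086334  0.0283286 ] [-3.12398454 -0.81107742 -0.25757544] [-0.75800218  0.36041741 -0.00226221]
0.3 0.8214285714285714 box [-101.2   31.6] off [ 2.1 -2.1  3.3] |4| turn [np.float64(-0.002), np.float64(-0.01), 0]
0.2 0.8607142857142858 box [-98.1  29.3] off [ 3.  -0.7 -2.3] |4| turn [-0.009, -0.038, 0]
0.1 0.9 box [-94.6  27.5] off [ 3.4 -0.8 -1.8] |4| turn [-0.009, -0.038, 0]
0.03 0.9275 box [-92.   26.5] off [ 2.5 -0.6 -1. ] |3| turn [-0.007, -0.027, 0]
```

Emit:
play_rows(
  rows=[
    {"gripper": 0, "offset": [2, -1, 3], "turn": [0, 0, 0]},
    {"gripper": 0, "offset": [3, -0.7, 0], "turn": [0, 0, 0]},
    {"gripper": 0, "offset": [3.4, -0.8, 0], "turn": [0, 0, 0]},
    {"gripper": 0, "offset": [2, -0.5, 0], "turn": [0, 0, 0]},
    {"gripper": 0, "offset": [0, 0, 0], "turn": [0, 0, 0]},
  ],
)

```text
time_s: 10.72
position: [0.4031, -0.306, 0.0348]
eef_rot: [-3.131, -0.817, -0.25]
contact_force: [-0.4, -0.2, -0.2]
grip_width: 0.0001
grasp_force: 0.0
```

Still no contact, which fits a lever that has snapped shut. I'll back off and check.

Emit:
play_rows(
  rows=[
    {"gripper": 0, "offset": [-20, 5, 10], "turn": [0, 0, 0]},
    {"gripper": 0, "offset": [-25, 6, 20], "turn": [0, 0, 0]},
    {"gripper": 0, "offset": [-25, 6, 20], "turn": [0, 0, 0]},
    {"gripper": 0, "offset": [0, 0, 20], "turn": [0, 0, 0]},
    {"gripper": 0, "offset": [0, 0, 0], "turn": [0, 0, 0]},
    {"gripper": 0, "offset": [0, 0, 0], "turn": [0, 0, 0]},
  ],
)

```text
time_s: 11.22
position: [0.3325, -0.2899, 0.1058]
eef_rot: [-3.135, -0.819, -0.249]
contact_force: [0.1, -0.4, -0.2]
grip_width: -0.0
grasp_force: 0.0
```

```bash
python3 - <<'E'
from lev import *
_,d=snap('side','side8');_,t=snap('top','top8');_,w=snap('wrist','wrist8')
f=lambda i,r,c,n:cv2.resize(i[r:r+n,c:c+n],(400,400),interpolation=cv2.INTER_CUBIC)
cv2.imwrite('pics/c8.png',np.hstack([f(d['image'],120,250,100),f(w['image'],60,130,250)]))
E
```

```text
11.2167 [ 0.33245585 -0.28987674  0.10581098] [-3.13516681 -0.8187601  -0.24876833] [ 0.08062282 -0.37087033 -0.16601282]
```

View pics/c8.png

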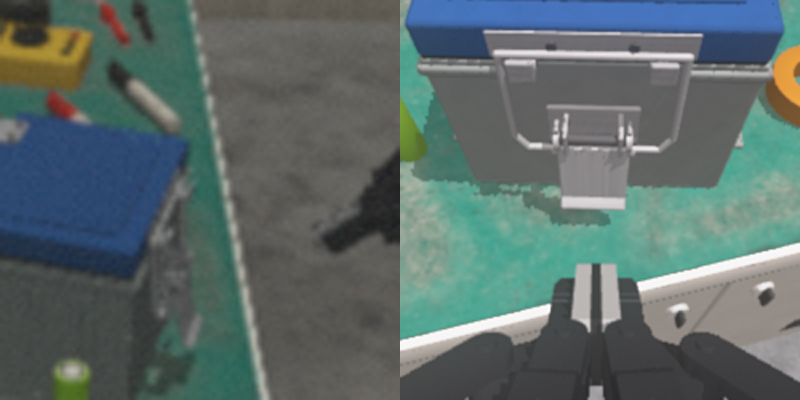

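```bash
python3 - <<'E'
from lev import *
from scipy.spatial.transform import Rotation as R
_,w=snap('wrist')
T=np.eye(4);T[:3,:3]=R.from_euler('xyz',s['eef_rot']).as_matrix();T[:3,3]=s['position']
w['pose']=T@w['mount']
g=lambda x,y,z:((proj(w,B(q,(x,y,z)))-[130,60])*1.6+[400,0]).round()
print('pin',g(-76.5,0,70),'lidcorner',g(-62.5,80,132),'bar',g(-67.5,0,119),g(-67.5,0,116.5),'box bottom front',g(-62.5,80,0))
for ql in (0,.1,.2,.3,.5):
    f=2.932-ql; print(ql,[g(-76.5-L*np.sin(f),0,70+L*np.cos(f)) for L in (48,52)])
E
```

```text
11.3667 [ 0.33207182 -0.28778853  0.1029941 ] [-3.12741967 -0.81428038 -0.25296556] [-0.05331009  0.57079734 -0.4975031 ]
pin [598. 142.] lidcorner [399.  23.] bar [597.  55.] [598.  60.] box bottom front [477. 188.]
0 [array([599., 203.]), array([599., 207.])]
0.1 [array([599., 209.]), array([599., 214.])]
0.2 [array([599., 215.]), array([599., 220.])]
0.3 [array([599., 220.]), array([599., 226.])]
0.5 [array([599., 228.]), array([599., 235.])]
```

```bash
python3 -c "
from plant import robot
print(robot.job_done())"
```

```text
the job is handed in; nothing more can be done
None
```

I handed the job in at about 11.4 s on the robot's clock: the lid is closed, the bail bar lies in both lugs, and the lever is shut (near 0 rad in the last wrist picture). I couldn't measure the gasket squeeze directly, but the arm never went near the cell, scanner, tape or screwdriver.

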